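# Clear the kindling chips off the pizza stall's work plate

## Robot

A 6-joint arm with a two-finger parallel gripper is mounted at the origin on the work surface. World frame = base frame: x ahead of the robot, y to its left, z up, the work surface at z = 0. Lengths are in m, angles in rad, forces in N, time in s.
With the tool pointing down it reaches from about 0.35 to 0.775 m from the base axis. Payload 5.5 kg.
Tool frame: the origin (TCP) lies at the very end of the fingers, on their centre line; the grasp point (between the pads) lies env.hold_point_z behind it (env.hold_point_z is the distance from the TCP to the grasp point, in m); z points along the fingers, y is the line along which they close (so a half turn about z gives the same grasp; the last joint's range is limited). The gripper opens to 85 mm and grips with 20 to 120 N. Pads are 22 mm wide; open, the fingers measure 114 mm over their backs; the gripper's body (76 mm by 85 mm) begins 54 mm behind the grasp point. The pads swing forward as they close: fully open they stand 13 mm farther back than shut.
Start: joints at [-1.264, 0.313, 0.046, 1.304, 0, 1.431], TCP at [0.248, -0.519, 0.231] pointing down, gripper open.
Joint ranges: [-2.76, 2.76], [-0.86, 1.69], [-1.03, 1.26], [-2.2, 2.34], [-1.47, 1.5], [-3.14, 3.14]. Speed limits (rad/s): [2.57, 2.57, 3.14, 3.14, 3.14, 3.14].

## Interface

Orientations are given as a unit quaternion [w, x, y, z].
In Python, from workcell import env gives the robot as it stands.
- The arm moves only by the tool carry_out, never from a script. Its argument "steps" is a list of rows, each a list of 3 entries, a list of its own where there are three numbers: the turn, a rotation vector about the tool's x, y, z in degrees, then the shift along the tool's x, y, z in cm, then the closure in counts, from 0 (fully open) to 255 (shut). A call has exactly 8 rows; each row is the pose to reach, as a shift and turn from the pose commanded when the call began, along the tool's axes at that moment; what a row does not reach only later rows make up. A row lasts 1/8 s, in which the tool goes at most 62.5 mm and 10.7 degrees, less where a joint would pass 70% of its speed; a pose out of reach is approached as far as the arm can. A call with a gripper value outside its range is refused whole. The fingers move at their own pace and stop on an object; "force" is the grip in N (left out, the last holds). Time passes only in rows, so rows that repeat a pose let the fingers close, or fill a call up. It gives the time, the measured TCP pose, the force, the opening and the grip force at its end, in the units of the state.
- env.get_state(): the state, without advancing time (a new reading comes with each control period).
- env.read_camera(name): name is "scene" or "top" or "wrist"; returns (picture, depth): 400x640x3 uint8, red, green, blue; 400x640 float32, m along the optical axis (not along the pixel's ray), 0 where there is no reading.
- env.get_calibration(name): a dict with "fx", "fy", "cx", "cy" (pixels), "origin" and "orientation" of the camera in the world. Camera axes: x right, y up, looking along -z (the intrinsics and any distortion apply to the point x, -y, -z); pixel columns grow to the right and rows downward; lengths in m; the calibration is good to about 2 mm. The wrist camera is an equidistant fisheye: a pixel r from the principal point sees the ray r / f radians off the axis. A picture is of the moment at which its call begins: read the wrist's pose just before it. get_calibration takes no time and is no camera call; for the wrist camera it gives the pose at the moment of the call.
- env.hand_in(): hands the job in; it is judged then, once.
The state is a dict: "clock": time; "joint_pos": joint angles; "qvel": joint speeds; "tau": joint torques, N m; "tcp_pos": TCP position; "orientation": TCP orientation; "wrist_force": force on the tool from outside, world axes, zero at the start; "ft_torque": the same for the moment, N m; "finger_gap": finger opening in m; "grip_force": force on a finger pad.
Only numpy, scipy, OpenCV 4.12 (cv2) and the standard library are available. Lean on these libraries where they do the work, as an engineer would, in place of code of your own. Each camera call takes 0.05 s, during which the arm holds its last target. There are 200 camera calls.

## Task

Clean the steel work plate for the next pizza: first stand the flour shaker and the spice tin, which are on it, upright and wholly on the cork mat, then take the scraper block out of the utensil crate and with it wipe every loose wood chip off the open edge of the plate, down into the catch pan, without handling or pushing the chips with the gripper itself. When all the chips lie in the pan, stand the scraper upright on the floor of the crate again, and then stand the shaker and the tin upright back on the flat top of the clean plate, leaving everything else where it is.

Things in the scene. Friction and masses are not known exactly. Their poses are not given: they have to be found in the camera images.
- plate: steel work plate of the pizza stall, fixed; body origin on the table under the middle of its flat top. Frame: x across, y towards the catch pan. The flat top is 280 (x) by 260 mm (y), 45 mm above the table, from y = -130 to +130 mm. A lip 10 mm thick, rising 15 mm above the top, runs round the ends x = -140 and +140 mm and the back y = -130 mm. At y = +130 mm there is no lip: the top ends in a sheer edge over the catch pan.
- plate_top (a point): middle of the flat top of the work plate, at its surface; axes as the plate
- pan (a point): middle of the floor of the catch pan, a grey sunken trough fixed along the open (+y) edge of the plate; axes as the plate. Inside it is 280 (x) by 130 mm (y), its floor 39 mm below the top of the plate; its end and outer walls stand 15 mm higher than the top of the plate.
- mat: flat cork mat, 160 (x) by 120 (y) by 10 mm thick, fixed on the table beyond the catch pan; origin under its middle
- mat_top (a point): middle of the mat's upper face; axes as the mat
- crate: open plywood utensil crate, fixed, 310 (x) by 230 (y) by 60 mm high outside, walls and floor 6 mm; origin on the table under its middle
- scraper: scraper block standing on its foot in the crate (300 g): steel foot 36 (x) by 150 (y) by 25 mm high, on it an upright wooden grip rib 26 thick (x), 110 long (y), from 25 up to 72 mm above the underside; symmetric. Origin: middle of the underside; z up through the rib. To grip: across the rib's 26 mm.
- shaker: round aluminium flour shaker, 54 mm across, 108 mm to its shoulder and 118 mm to its domed lid, about 250 g, standing among the chips on the plate; origin: middle of its underside, z up
- tin: round steel spice tin with a paper band and white lid, 52 mm across, 105 mm high, about 220 g, standing near the back lip of the plate; origin: middle of its underside, z up
- chip1: loose kindling chip, pale wood with a dark strip of bark, 60 (x) by 26 (y) by 12 mm thick (z), 20 g, lying on the plate; origin: middle of its underside. Three to five of the five are present.
- chip2: loose kindling chip, pale wood with a dark strip of bark, 60 (x) by 26 (y) by 12 mm thick (z), 20 g, lying on the plate; origin: middle of its underside. Three to five of the five are present.
- chip3: loose kindling chip, pale wood with a dark strip of bark, 60 (x) by 26 (y) by 12 mm thick (z), 20 g, lying on the plate; origin: middle of its underside. Three to five of the five are present.
- chip4: loose kindling chip, pale wood with a dark strip of bark, 60 (x) by 26 (y) by 12 mm thick (z), 20 g, lying on the plate; origin: middle of its underside. Three to five of the five are present.
- chip5: loose kindling chip, pale wood with a dark strip of bark, 60 (x) by 26 (y) by 12 mm thick (z), 20 g, lying on the plate; origin: middle of its underside. Three to five of the five are present.
- jar: bystander: glass jar with a steel lid, 56 mm across, 75 mm high, in the crate; origin under its middle
- grater: bystander: aluminium box grater, 45 by 75 by 75 mm with a wire handle on top (94 mm in all), in the crate; origin under its middle
- turner: bystander: flat wooden turner, 28 by 190 by 10 mm, lying in the crate by its far wall; origin under its middle
- oil: bystander: green oil bottle, 60 mm across, 190 mm high; origin under its middle
- can: bystander: food can, 72 mm across, 100 mm high; origin under its middle
- mill: bystander: dark wooden pepper mill, 52 mm across, 150 mm high; origin under its middle
- bowl: bystander: white bowl, 120 mm across, 50 mm high; origin under its middle
- tub: bystander: white tub with lid, 70 mm across, 80 mm high; origin under its middle
Mind the look-alikes: they are no part of the job. Of the things that look like the mat, the larger one is meant.

How it is judged:
By the outcome, as a careful person would: the job done as asked, in the order asked, and still so for the second after the job is handed in, with the robot touching nothing.
Of chip1, chip2, chip3, chip4, chip5 only 3 to 5 are there at a start; the rules pass over those that are not, and their reading is None.
At some moment in a run one of chip1, chip2, chip3, chip4, chip5 may be knocked a few centimetres aside while the robot is not near it.
Once in a run the grip may slacken for a moment while it holds something.
It also fails if it takes over 210 s, if anything falls off the work surface, if the arm or the gripper's body presses on something with over 40 N, if the wrist force passes 120 N, or if a joint passes its speed limit or range.

## Working session

There is one attempt and no reset: what is moved stays moved. The work goes in short steps, Python scripts to look and compute and a tool call to move; the robot and the scene stay as the last step left them, time stands still between calls to the robot, and variables do not carry over. Pictures are saved under pics/ and viewed, at most 14 in all, crops included, and the job is handed in when it is done.

Besides the shell and the picture viewer there is one more tool, called after ">>>" as name(argument=value, ...), one argument or row to a line, values as JSON. carry_out: Moves the arm, as the interface text tells. Its arguments: {"type":"object","properties":{"steps":{"type":"array","items":{"type":"array"}},"force":{"type":"number"}},"required":["steps"]}

```bash
ls; mkdir -p pics; python3 - <<'E'
from workcell import env
import cv2,numpy as np
s=env.get_state();print({k:np.round(v,3) for k,v in s.items()}, env.hold_point_z)
for n in("scene","top"):
    im,d=env.read_camera(n);c=env.get_calibration(n);print(n,c)
    cv2.imwrite(f"pics/{n}0.png",im[:,:,::-1]);np.savez(f"{n}0.npz",im=im,d=d)
E
```

```text
pics
{'clock': np.float64(0.0), 'joint_pos': array([-1.264,  0.314,  0.045,  1.304,  0.   ,  1.431]), 'qvel': array([-0.   ,  0.001, -0.   , -0.002,  0.   ,  0.002]), 'tau': array([ 1.0000e-03, -4.8063e+01,  2.9853e+01,  1.9000e-02, -0.0000e+00,
       -0.0000e+00]), 'tcp_pos': array([ 0.248, -0.518,  0.23 ]), 'orientation': array([-0.001,  0.975,  0.222, -0.   ]), 'wrist_force': array([-0.378,  0.176,  0.753]), 'ft_torque': array([ 0.007, -0.025,  0.026]), 'grip_force': np.float64(0.0), 'finger_gap': np.float64(0.085)} 0.0187
scene {'fx': 406.10300722603154, 'fy': 406.10300722603154, 'cx': 314.18402314155225, 'cy': 196.59194886633904, 'origin': array([1.16848805, 0.2705984 , 1.1131229 ]), 'orientation': array([0.50959252, 0.16077806, 0.2425094 , 0.8097253 ])}
top {'fx': 422.8125147189536, 'fy': 422.8125147189536, 'cx': 324.1145817903343, 'cy': 204.04234553295808, 'origin': array([ 0.40942091, -0.03313466,  1.42595244]), 'orientation': array([ 0.70663785,  0.0357138 , -0.02862606, -0.70609349])}
```

View pics/scene0.png

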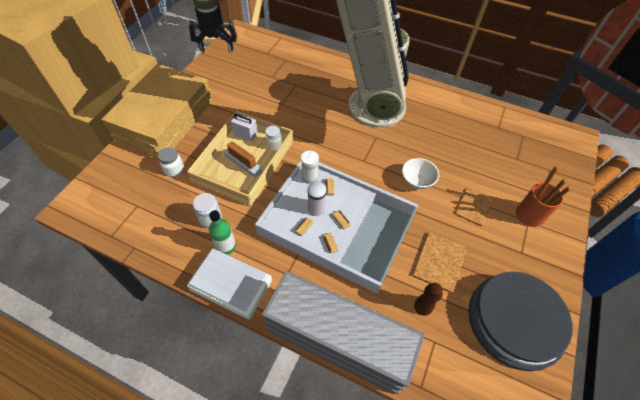

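View pics/top0.png

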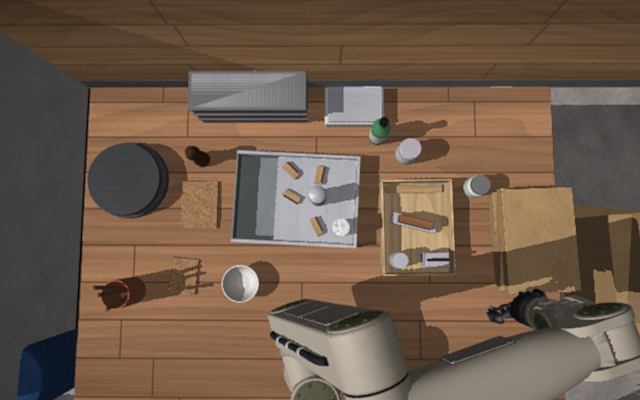

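The pictures show the plate (top view 235–360, 152–245, pan on its left side), the mat at (200,204), and the small cork trivet look-alike at (185,275). The crate is at (418,227) with the scraper at (414,222). The shaker is at (317,195), the tin at (341,228) and four chips at (291,170), (321,174), (291,196) and (318,226).

```bash
cat > h.py <<'E'
from workcell import env
import cv2,numpy as np
from scipy.spatial.transform import Rotation as R
def rot(q): return R.from_quat([q[1],q[2],q[3],q[0]])
def world(d,c):
    """world point of every pixel from the depth picture (pinhole cameras)"""
    v,u=np.mgrid[:d.shape[0],:d.shape[1]]
    p=np.stack([(u-c['cx'])/c['fx']*d,-(v-c['cy'])/c['fy']*d,-d],-1)
    return p@rot(c['orientation']).as_matrix().T+c['origin']
def cast(uv,z,c):
    uv=np.atleast_2d(uv).astype(float)
    r=np.c_[(uv[:,0]-c['cx'])/c['fx'],-(uv[:,1]-c['cy'])/c['fy'],-np.ones(len(uv))]@rot(c['orientation']).as_matrix().T
    return c['origin']+r*((z-c['origin'][2])/r[:,2])[:,None]
def rect(xy):
    """centre mm, sides mm, direction deg of the long side"""
    (cx,cy),(w,h),a=cv2.minAreaRect((np.asarray(xy)[:,:2]*1000).astype(np.float32))
    if w<h: w,h,a=h,w,a+90
    return np.round([cx,cy,w,h,(a+90)%180-90],1)
def blobs(m,amin=15):
    n,l,s,_=cv2.connectedComponentsWithStats(m.astype(np.uint8))
    return [l==i for i in range(1,n) if s[i,4]>=amin]
def chips(im,P,box):
    hsv=cv2.cvtColor(im,cv2.COLOR_RGB2HSV)
    m=(hsv[...,1]>80)&(hsv[...,0]<25)&(P[...,0]>box[0])&(P[...,0]<box[1])&(P[...,1]>box[2])&(P[...,1]<box[3])
    return blobs(m)
E
python3 - <<'E'
from h import *
for n in("top","scene"):
    f=np.load(f"{n}0.npz");im,d=f['im'],f['d'];c=env.get_calibration(n);P=world(d,c);Z=P[...,2];print(n)
    X,Y=P[...,0],P[...,1]
    box=(X>.35)&(X<.8)&(Y>-.2)&(Y<.32)
    hsv=cv2.cvtColor(im,cv2.COLOR_RGB2HSV);grey=hsv[...,1]<70
    for nm,m in [("plate45",box&(abs(Z-.045)<.006)&grey),("floor6",box&(abs(Z-.006)<.006)&grey),("lip60",box&(abs(Z-.060)<.004)&grey),
                 ("mat",(abs(Z-.01)<.006)&(hsv[...,1]>60)&(Y>.27)&(Y<.47)&(X>.36)&(X<.62)),
                 ("tall",box&(Z>.098)),
                 ("crate",(abs(Z-.06)<.006)&(X>.3)&(X<.7)&(Y<-.18)&(Y>-.5)&~grey),("rib",(abs(Z-.078)<.006)&(X>.35)&(X<.7)&(Y<-.2)&(Y>-.5))]:
        for b in sorted(blobs(m,40),key=lambda b:-b.sum())[:3]:
            v,u=np.nonzero(b);print(nm,b.sum(),rect(P[b]),"z",Z[b].mean().round(3),Z[b].max().round(3),"px",u.mean().round(),v.mean().round())
    for b in chips(im,P,(.38,.75,-.17,.3)):
        v,u=np.nonzero(b);k=cast(np.c_[u,v],.057,c);print("chip",b.sum(),rect(k),Z[b].mean().round(3),u.mean().round(),v.mean().round())
E
```

```text
top
plate45 5347 [549.1   9.8 281.5 260.2  -2.8] z 0.045 0.051 px 315.0 200.0
floor6 2919 [559.  207.6 281.2 126.7  -2.8] z 0.006 0.012 px 257.0 199.0
lip60 452 [456.9 150.4 473.  228.4  51.6] z 0.06 0.064 px 274.0 229.0
lip60 399 [546.5 -37.9 300.4 184.4  -2.9] z 0.06 0.064 px 347.0 185.0
lip60 127 [702.5 194.9 145.2  12.3  88.2] z 0.061 0.064 px 258.0 153.0
mat 1609 [534.3 395.6 166.2 146.1   1. ] z 0.01 0.016 px 200.0 205.0
tall 275 [ 5.549e+02 -2.000e-01  5.310e+01  5.150e+01 -0.000e+00] z 0.157 0.17 px 318.0 195.0
tall 252 [455.  -69.8  51.5  51.1 -44.4] z 0.15 0.157 px 341.0 228.0
tall 196 [ 600.2 -125.4  422.    38.7  -20.6] z 0.149 1.426 px 378.0 128.0
crate 665 [ 460.6 -322.3  310.3  231.1    0.8] z 0.06 0.066 px 419.0 228.0
rib 268 [ 475.3 -314.5  110.2   25.9   76.7] z 0.078 0.084 px 417.0 222.0
rib 137 [ 365.6 -376.4   76.7   25.3  -88.4] z 0.08 0.084 px 437.0 256.0
rib 95 [ 364.6 -260.7   48.1   25.3   90. ] z 0.08 0.084 px 400.0 258.0
chip 3304 [561.3  61.7 453.  357.6 -89.9] 0.006 313.0 193.0
chip 134 [646.4  89.4  56.4  23.2  45. ] 0.058 291.0 170.0
chip 125 [631.2  -
[... 832 characters left out ...]
1  36.9] z 0.138 0.156 px 310.0 162.0
crate 599 [ 460.2 -321.5  314.2  233.2    1. ] z 0.059 0.066 px 239.0 154.0
crate 58 [ 487.8 -311.7  107.4   22.8   88.4] z 0.06 0.066 px 243.0 158.0
rib 207 [ 476.9 -312.   111.3   28.1   76.9] z 0.078 0.083 px 241.0 151.0
rib 144 [ 366.6 -374.8   78.2   32.6  -89.8] z 0.08 0.084 px 242.0 122.0
rib 84 [ 364.8 -258.6   48.9   28.9  -88.6] z 0.08 0.084 px 272.0 133.0
chip 3600 [596.5  75.1 447.4 351.8 -89.9] 0.0 326.0 259.0
chip 115 [466.5   6.8  58.9  22.5  24.5] 0.057 330.0 186.0
chip 154 [562.   87.5  61.8  26.4  59. ] 0.057 341.0 219.0
chip 167 [631.8  -3.9  60.6  28.2 -10.9] 0.057 303.0 226.0
chip 169 [647.8  90.2  61.5  25.7  45.7] 0.057 330.0 243.0
```

>>> carry_out(
  steps=[
    [[0,0,-5],[2,-1.3,0],0],
    [[0,0,-15],[5,-3.3,0],0],
    [[0,0,-25],[9,-6,0],0],
    [[0,0,-35],[13,-8.7,0],0],
    [[0,0,-45],[17,-11.3,0],0],
    [[0,0,-55],[21,-14,0],0],
    [[0,0,-65],[25,-16.7,0],0],
    [[0,0,-75],[29,-19.3,0],0],
  ],
  force=50,
)

```text
clock: 1.1
tcp_pos: [0.427, -0.2177, 0.231]
orientation: [-0.0, 0.637, 0.771, -0.0]
wrist_force: [1.0, 0.6, 0.1]
finger_gap: 0.0855
grip_force: 0.0
```

```bash
cat >> h.py <<'E'
def go(x,y,z,yaw):
    """turn and shift (cm) from the measured pose to TCP x,y,z (m), tool x at yaw, pointing down"""
    s=env.get_state();T=rot(s['orientation']);a=np.radians(yaw)
    G=R.from_matrix(np.array([[np.cos(a),np.sin(a),0],[np.sin(a),-np.cos(a),0],[0,0,-1]]))
    print("t",round(float(s['clock']),2),"tcp",s['tcp_pos'].round(4),"gap",round(float(s['finger_gap']),4),"gf",round(float(s['grip_force']),1),
     "turn",np.degrees((T.inv()*G).as_rotvec()).round(1),"shift cm",(T.inv().apply(np.array([x,y,z])-s['tcp_pos'])*100).round(2),"j6",s['joint_pos'][5].round(2))
E
python3 -c "
from h import *
go(.5555,.0007,.231,180)"
```

```text
t 1.1 tcp [ 0.427  -0.2177  0.231 ] gap 0.0855 gf 0.0 turn [ -0.   -0.  -79.1] shift cm [19.   16.76  0.  ] j6 0.74
```

>>> carry_out(
  steps=[
    [[0,0,-9.9],[2.4,2.1,0],0],
    [[0,0,-19.8],[4.8,4.2,0],0],
    [[0,0,-29.7],[7.1,6.3,0],0],
    [[0,0,-39.6],[9.5,8.4,0],0],
    [[0,0,-49.5],[11.9,10.5,0],0],
    [[0,0,-59.4],[14.3,12.6,0],0],
    [[0,0,-69.3],[16.6,14.7,0],0],
    [[0,0,-79.1],[19,16.8,0],0],
  ],
)

```text
clock: 2.1
tcp_pos: [0.557, -0.0006, 0.2308]
orientation: [-0.0, -0.0, 1.0, -0.0]
wrist_force: [1.1, 0.1, 0.8]
finger_gap: 0.0855
grip_force: 0.0
```

```bash
python3 -c "
from h import *
go(.5555,.0007,.105,180)
im,d=env.read_camera('wrist');cv2.imwrite('pics/w1.png',im[:,:,::-1])"
```

```text
t 2.1 tcp [ 0.557  -0.0006  0.2308] gap 0.0855 gf 0.0 turn [-0.  -0.1  0. ] shift cm [ 0.13  0.13 12.58] j6 -0.15
```

View pics/w1.png

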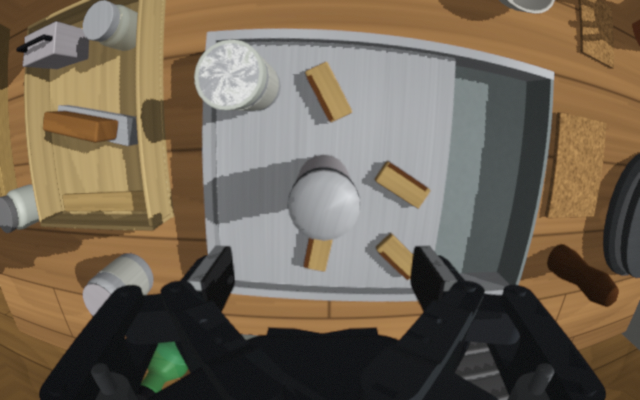

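The wrist view shows the shaker at (323,205), centred between the fingers, the tin at (237,75) and four chips. I'll descend, grip and lift.

>>> carry_out(
  steps=[
    [[0,0,0],[0.1,0.1,3],0],
    [[0,0,0],[0.1,0.1,7],0],
    [[0,0,0],[0.1,0.1,10.5],0],
    [[0,0,0],[0.1,0.1,12.5],0],
    [[0,0,0],[0.1,0.1,12.5],255],
    [[0,0,0],[0.1,0.1,12.5],255],
    [[0,0,0],[0.1,0.1,12.5],255],
    [[0,0,0],[0.1,0.1,12.5],255],
  ],
)

```text
clock: 3.15
tcp_pos: [0.5563, -0.0007, 0.107]
orientation: [0.001, 0.003, 1.0, -0.0]
wrist_force: [-0.2, -0.2, -0.3]
finger_gap: 0.053
grip_force: 52.7
```

>>> carry_out(
  steps=[
    [[0,0,0],[0,0,0],255],
    [[0,0,0],[0,0,0],255],
    [[0,0,0],[0,0,0],255],
    [[0,0,0],[0,0,-1],255],
    [[0,0,0],[0,0,-2],255],
    [[0,0,0],[0,0,-3],255],
    [[0,0,0],[0,0,-4],255],
    [[0,0,0],[0,0,-5],255],
  ],
)

```text
clock: 4.15
tcp_pos: [0.5558, -0.0006, 0.157]
orientation: [0.0, 0.003, 1.0, -0.0]
wrist_force: [0.4, 0.1, -3.3]
finger_gap: 0.0529
grip_force: 52.9
```

```bash
python3 -c "
from h import *
go(.577,.400,.161,180)"
```

```text
t 4.15 tcp [ 0.5558 -0.0006  0.157 ] gap 0.0529 gf 52.9 turn [-0.   0.  -0.3] shift cm [-1.91 40.07 -0.4 ] j6 -0.14
```

>>> carry_out(
  steps=[
    [[0,0,0],[-0.2,3,0],255],
    [[0,0,0],[-0.4,8.5,0],255],
    [[0,0,0],[-0.7,14.5,0],255],
    [[0,0,0],[-0.9,20.5,0],255],
    [[0,0,0],[-1.2,26.5,0],255],
    [[0,0,0],[-1.4,32.5,0],255],
    [[0,0,0],[-1.6,37.5,0],255],
    [[0,0,0],[-1.7,40.1,0],255],
  ],
)

```text
clock: 5.15
tcp_pos: [0.5743, 0.4034, 0.1561]
orientation: [-0.0, 0.001, 1.0, 0.0]
wrist_force: [0.4, -0.7, -3.5]
finger_gap: 0.0533
grip_force: 53.5
```

>>> carry_out(
  steps=[
    [[0,0,0],[0,0,1],255],
    [[0,0,0],[0,0,3],255],
    [[0,0,0],[0,0,5],255],
    [[0,0,0],[0,0,6.5],255],
    [[0,0,0],[0,0,7.5],255],
    [[0,0,0],[0,0,8],255],
    [[0,0,0],[0,0,8.2],255],
    [[0,0,0],[0,0,8.2],255],
  ],
)

```text
clock: 6.15
tcp_pos: [0.5752, 0.4005, 0.0747]
orientation: [0.0, 0.003, 1.0, 0.0]
wrist_force: [0.7, -0.5, -2.4]
finger_gap: 0.0536
grip_force: 53.6
```

```bash
python3 -c "
from h import *
go(.573,.400,.073,180);print(env.get_state()['wrist_force'])
im,d=env.read_camera('scene');cv2.imwrite('pics/s2.png',cv2.resize(im[200:300,380:500,::-1],(720,600),interpolation=cv2.INTER_CUBIC))"
```

```text
t 6.15 tcp [0.5752 0.4005 0.0747] gap 0.0536 gf 53.6 turn [ 0.   0.  -0.3] shift cm [ 0.22 -0.05  0.17] j6 0.5
[ 0.70167674 -0.45793079 -2.42354537]
```

View pics/s2.png

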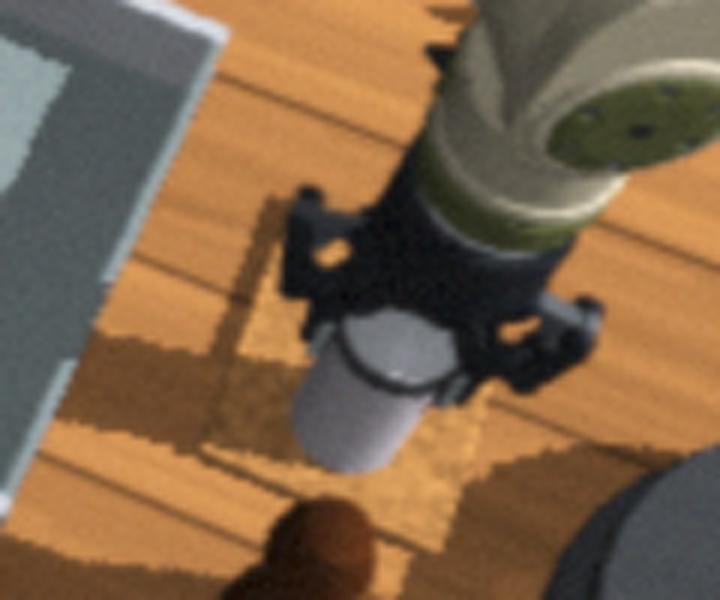

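The crop shows the shaker upright, just above the mat and wholly over it. Next I'll lower 2 mm, release and rise.

>>> carry_out(
  steps=[
    [[0,0,0],[0,0,0.1],255],
    [[0,0,0],[0,0,0.2],255],
    [[0,0,0],[0,0,0.2],0],
    [[0,0,0],[0,0,0.2],0],
    [[0,0,0],[0,0,0.2],0],
    [[0,0,0],[0,0,0.2],0],
    [[0,0,0],[0,0,0],0],
    [[0,0,0],[0,0,-1],0],
  ],
)

```text
clock: 7.2
tcp_pos: [0.5743, 0.4, 0.0839]
orientation: [-0.001, 0.003, 1.0, -0.0]
wrist_force: [0.3, -0.7, -0.8]
finger_gap: 0.0854
grip_force: 0.0
```

>>> carry_out(
  steps=[
    [[0,0,0],[0,0,-2],0],
    [[0,0,0],[0,0,-5],0],
    [[0,0,0],[0,0,-9],0],
    [[0,0,0],[0,0,-12],0],
    [[0,0,0],[1,-4,-12],0],
    [[0,0,0],[2.5,-10,-12],0],
    [[0,0,0],[4,-16,-12],0],
    [[0,0,0],[5.5,-22,-12],0],
  ],
)

```text
clock: 8.2
tcp_pos: [0.5183, 0.179, 0.2053]
orientation: [0.001, 0.002, 1.0, 0.0]
wrist_force: [0.6, -0.9, -0.1]
finger_gap: 0.0853
grip_force: 0.0
```

```bash
python3 -c "
from h import *
go(.4553,-.069,.198,180)
for n in ('top','scene'):
  im,d=env.read_camera(n);P=world(d,env.get_calibration(n))
  for b in blobs((abs(P[...,0]-.575)<.06)&(abs(P[...,1]-.4)<.06)&(P[...,2]>.09)): print(n,rect(P[b]),P[b][:,2].max())
"
```

```text
t 8.2 tcp [0.5183 0.179  0.2053] gap 0.0853 gf 0.0 turn [ 0.   0.1 -0.3] shift cm [  6.19 -24.83   0.71] j6 0.19
top [570.4 424.3  28.8   7.9  15.6] 0.12630703898943163
scene [574.1 401.7  55.4  52.4 -53. ] 0.13129463233282102
```

>>> carry_out(
  steps=[
    [[0,0,0],[1,-4,0.2],0],
    [[0,0,0],[2.5,-10,0.4],0],
    [[0,0,0],[4,-16,0.7],0],
    [[0,0,0],[5.5,-22,0.7],0],
    [[0,0,0],[6.2,-24.8,0.7],0],
    [[0,0,0],[6.2,-24.8,0.7],0],
    [[0,0,0],[6.2,-24.8,1.5],0],
    [[0,0,0],[6.2,-24.8,2.5],0],
  ],
)

```text
clock: 9.3
tcp_pos: [0.4558, -0.0659, 0.1788]
orientation: [0.0, 0.002, 1.0, 0.0]
wrist_force: [0.6, 0.1, -0.0]
finger_gap: 0.0856
grip_force: 0.0
```

```bash
python3 -c "
from h import *
go(.4553,-.069,.102,180)"
```

```text
t 9.3 tcp [ 0.4558 -0.0659  0.1788] gap 0.0856 gf 0.0 turn [ 0.   0.  -0.2] shift cm [ 0.06 -0.31  7.68] j6 -0.32
```

>>> carry_out(
  steps=[
    [[0,0,0],[0,-0.3,2],0],
    [[0,0,0],[0,-0.3,4.5],0],
    [[0,0,0],[0,-0.3,6.5],0],
    [[0,0,0],[0,-0.3,7.7],0],
    [[0,0,0],[0,-0.3,7.7],255],
    [[0,0,0],[0,-0.3,7.7],255],
    [[0,0,0],[0,-0.3,7.7],255],
    [[0,0,0],[0,-0.3,7.7],255],
  ],
)

```text
clock: 10.3
tcp_pos: [0.4562, -0.0702, 0.103]
orientation: [0.001, 0.003, 1.0, -0.0]
wrist_force: [1.1, 0.4, 2.2]
finger_gap: 0.0506
grip_force: 52.3
```

>>> carry_out(
  steps=[
    [[0,0,0],[0,0,0],255],
    [[0,0,0],[0,0,0],255],
    [[0,0,0],[0,0,-0.5],255],
    [[0,0,0],[0,0,-1.5],255],
    [[0,0,0],[0,0,-3],255],
    [[0,0,0],[0,0,-4.5],255],
    [[0,0,0],[0,0,-5],255],
    [[0,0,0],[0,0,-5],255],
  ],
)

```text
clock: 11.3
tcp_pos: [0.4558, -0.0702, 0.1529]
orientation: [0.001, 0.003, 1.0, -0.0]
wrist_force: [-0.1, 0.5, -2.5]
finger_gap: 0.051
grip_force: 52.5
```

```bash
python3 -c "
from h import *
go(.493,.400,.152,180)"
```

```text
t 11.3 tcp [ 0.4558 -0.0702  0.1529] gap 0.051 gf 52.5 turn [-0.   0.1 -0.3] shift cm [-3.48 47.04  0.07] j6 -0.32
```

>>> carry_out(
  steps=[
    [[0,0,0],[-0.5,3,0],255],
    [[0,0,0],[-1,8,0],255],
    [[0,0,0],[-2,14,0],255],
    [[0,0,0],[-3,20,0],255],
    [[0,0,0],[-3.5,26,0],255],
    [[0,0,0],[-3.5,32,0],255],
    [[0,0,0],[-3.5,38,0],255],
    [[0,0,0],[-3.5,43,0],255],
  ],
)

```text
clock: 12.3
tcp_pos: [0.492, 0.3619, 0.1513]
orientation: [-0.0, 0.002, 1.0, -0.0]
wrist_force: [1.3, -0.5, -2.8]
finger_gap: 0.051
grip_force: 53.1
```

>>> carry_out(
  steps=[
    [[0,0,0],[0,3,0],255],
    [[0,0,0],[0,4,0],255],
    [[0,0,0],[0,4,1],255],
    [[0,0,0],[0,4,3],255],
    [[0,0,0],[0,4,5],255],
    [[0,0,0],[0,4,7],255],
    [[0,0,0],[0,4,8],255],
    [[0,0,0],[0,4,8],255],
  ],
)

```text
clock: 13.3
tcp_pos: [0.4924, 0.3983, 0.0713]
orientation: [-0.001, 0.003, 1.0, -0.001]
wrist_force: [0.0, -0.1, -2.4]
finger_gap: 0.0507
grip_force: 53.2
```

```bash
python3 -c "
from h import *
go(.493,.400,.068,180)"
```

```text
t 13.3 tcp [0.4924 0.3983 0.0713] gap 0.0507 gf 53.2 turn [-0.1 -0.1 -0.4] shift cm [-0.06  0.17  0.33] j6 0.56
```

>>> carry_out(
  steps=[
    [[0,0,0],[0,0,0.2],255],
    [[0,0,0],[0,0,0.3],255],
    [[0,0,0],[0,0,0.3],0],
    [[0,0,0],[0,0,0.3],0],
    [[0,0,0],[0,0,0.3],0],
    [[0,0,0],[0,0,0.3],0],
    [[0,0,0],[0,0,0],0],
    [[0,0,0],[0,0,-1],0],
  ],
)

```text
clock: 14.3
tcp_pos: [0.4925, 0.3994, 0.0821]
orientation: [-0.001, 0.003, 1.0, -0.0]
wrist_force: [0.0, 0.0, 0.6]
finger_gap: 0.0851
grip_force: 0.0
```

>>> carry_out(
  steps=[
    [[0,0,0],[0,0,-2],0],
    [[0,0,0],[0,0,-5],0],
    [[0,0,0],[0,0,-9],0],
    [[0,0,0],[0,0,-12],0],
    [[0,0,0],[0,-4,-12],0],
    [[0,0,0],[0,-10,-12],0],
    [[0,0,0],[0,-16,-12],0],
    [[0,0,0],[0,-22,-12],0],
  ],
)

```text
clock: 15.3
tcp_pos: [0.4917, 0.1781, 0.2032]
orientation: [0.001, 0.002, 1.0, 0.0]
wrist_force: [0.3, -0.2, 0.8]
finger_gap: 0.0853
grip_force: 0.0
```

```bash
python3 -c "
from h import *
go(.4762,-.3135,.16,76.8)
for n in ('top','scene'):
  im,d=env.read_camera(n);P=world(d,env.get_calibration(n))
  for b in blobs((abs(P[...,0]-.535)<.09)&(abs(P[...,1]-.4)<.06)&(P[...,2]>.09)): print(n,rect(P[b]),P[b][:,2].max())
  c=env.get_calibration(n)
  for b in blobs((abs(P[...,0]-.47)<.06)&(abs(P[...,1]+.31)<.09)&(abs(P[...,2]-.078)<.006)): print('rib',rect(P[b]))
"
```

```text
t 15.3 tcp [0.4917 0.1781 0.2032] gap 0.0853 gf 0.0 turn [1.000e-01 1.000e-01 1.029e+02] shift cm [  1.33 -49.17   4.32] j6 0.2
top [487.9 420.   38.7  11.5  11.8] 0.11942714520592279
rib [ 475.3 -314.2  109.7   25.6   76. ]
scene [492.2 399.7  54.3  51.6   7. ] 0.12020381566258087
scene [574.9 401.   52.9  52.8  31.1] 0.13184956678789972
rib [ 476.4 -312.6  113.6   28.1   76.4]
```

Both stand upright on the mat. Next is the scraper.

>>> carry_out(
  steps=[
    [[0,0,6],[0.1,-3,0],0],
    [[0,0,16],[0.3,-9,0],0],
    [[0,0,26],[0.5,-15,0],0],
    [[0,0,36],[0.7,-21,0],0],
    [[0,0,46],[0.9,-27,0],0],
    [[0,0,56],[1.1,-33,0],0],
    [[0,0,66],[1.2,-39,0],0],
    [[0,0,76],[1.3,-44,0],0],
  ],
)

```text
clock: 16.4
tcp_pos: [0.4767, -0.2623, 0.2032]
orientation: [0.001, 0.62, 0.784, 0.0]
wrist_force: [1.1, 0.6, 0.4]
finger_gap: 0.0855
grip_force: 0.0
```

```bash
python3 -c "
from h import *
go(.4762,-.3135,.16,76.6)"
```

```text
t 16.4 tcp [ 0.4767 -0.2623  0.2032] gap 0.0855 gf 0.0 turn [ 0.1  0.1 26.7] shift cm [-4.97 -1.24  4.33] j6 0.69
```

>>> carry_out(
  steps=[
    [[0,0,9],[-1.5,-0.4,1],0],
    [[0,0,18],[-3,-0.8,2],0],
    [[0,0,25],[-4.5,-1.1,3],0],
    [[0,0,26.7],[-5,-1.2,4.3],0],
    [[0,0,26.7],[-5,-1.2,6],0],
    [[0,0,26.7],[-5,-1.2,7.5],0],
    [[0,0,26.7],[-5,-1.2,7.5],0],
    [[0,0,26.7],[-5,-1.2,7.5],0],
  ],
)

```text
clock: 17.4
tcp_pos: [0.4769, -0.3115, 0.1278]
orientation: [0.0, 0.782, 0.623, 0.0]
wrist_force: [0.3, 0.3, -0.8]
finger_gap: 0.0853
grip_force: 0.0
```

```bash
python3 -c "
from h import *
go(.4762,-.3135,.0375,76.6)
im,d=env.read_camera('wrist');cv2.imwrite('pics/w3.png',im[:,:,::-1])"
```

```text
t 17.4 tcp [ 0.4769 -0.3115  0.1278] gap 0.0853 gf 0.0 turn [0.  0.  0.4] shift cm [-0.21 -0.03  9.03] j6 1.08
```

View pics/w3.png

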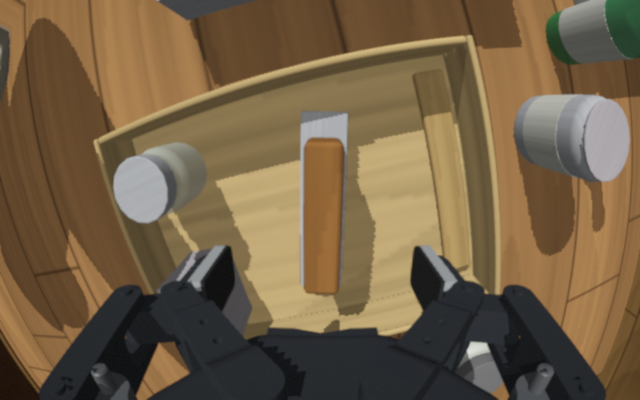

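The wrist view shows the rib straight and centred between the fingers at (323,215), with clear space on both sides. I'll descend and grip.

>>> carry_out(
  steps=[
    [[0,0,0],[-0.2,0,2.5],0],
    [[0,0,0],[-0.2,0,5],0],
    [[0,0,0],[-0.2,0,7.5],0],
    [[0,0,0],[-0.2,0,8.7],0],
    [[0,0,0],[-0.2,0,9],0],
    [[0,0,0],[-0.2,0,9],255],
    [[0,0,0],[-0.2,0,9],255],
    [[0,0,0],[-0.2,0,9],255],
  ],
  force=90,
)

```text
clock: 18.45
tcp_pos: [0.4766, -0.3139, 0.038]
orientation: [0.001, 0.783, 0.623, 0.0]
wrist_force: [-0.2, 0.1, -0.1]
finger_gap: 0.0322
grip_force: 0.0
```

>>> carry_out(
  steps=[
    [[0,0,0],[0,0,0],255],
    [[0,0,0],[0,0,0],255],
    [[0,0,0],[0,0,0],255],
    [[0,0,0],[0,0,0],255],
    [[0,0,0],[0,0,-0.5],255],
    [[0,0,0],[0,0,-1.5],255],
    [[0,0,0],[0,0,-2.5],255],
    [[0,0,0],[0,0,-2.5],255],
  ],
)

```text
clock: 19.45
tcp_pos: [0.4768, -0.3141, 0.0635]
orientation: [0.001, 0.783, 0.623, 0.0]
wrist_force: [-1.3, 0.5, -3.1]
finger_gap: 0.0252
grip_force: 88.2
```

```bash
python3 -c "
from h import *
go(.4762,-.3135,.0375,76.6)
for n in('top','scene'):
    im,d=env.read_camera(n);c=env.get_calibration(n);P=world(d,c)
    for b in chips(im,P,(.41,.7,-.13,.29)):
        v,u=np.nonzero(b);k=cast(np.c_[u,v],.057,c);print('chip',b.sum(),rect(k),P[b][:,2].mean().round(3))
"
```

```text
t 19.45 tcp [ 0.4768 -0.3141  0.0635] gap 0.0252 gf 88.2 turn [0.1 0.1 0.4] shift cm [ 0.05 -0.08  2.6 ] j6 1.07
chip 18 [664.8 275.4  43.2   3.3   1.2] 0.002
chip 134 [646.4  89.4  56.4  23.2  45. ] 0.058
chip 125 [631.2  -3.7  57.7  23.1 -12.3] 0.058
chip 127 [561.2  86.8  57.8  23.   59. ] 0.057
chip 127 [464.3   5.9  56.5  23.1  26.8] 0.057
chip 123 [466.6   6.8  58.9  22.4  24.5] 0.057
chip 155 [562.1  87.4  61.9  26.5  59.6] 0.056
chip 423 [584.8 285.3 276.3  20.1  -2.9] 0.0
chip 164 [632.1  -4.3  59.7  28.6 -11.5] 0.056
chip 170 [647.8  90.2  61.5  26.   45.1] 0.057
chip 61 [722.8 -57.7 102.6   7.   87.2] -0.001
```

>>> carry_out(
  steps=[
    [[0,0,0],[0,0,-2],255],
    [[0,0,0],[0,0,-4],255],
    [[0,0,0],[0,0,-5.8],255],
    [[0,0,-8],[1,0.2,-5.8],255],
    [[0,0,-18],[4,1,-5.8],255],
    [[0,0,-28],[8,2,-5.8],255],
    [[0,0,-38],[12,3,-5.8],255],
    [[0,0,-48],[16,4,-5.8],255],
  ],
)

```text
clock: 20.55
tcp_pos: [0.5513, -0.1654, 0.1198]
orientation: [-0.0, 0.459, 0.888, -0.0]
wrist_force: [-0.2, -0.6, -3.5]
finger_gap: 0.0254
grip_force: 88.5
```

```bash
python3 -c "
from h import *
go(.6013,-.0773,.122,177.2)"
```

```text
t 20.55 tcp [ 0.5513 -0.1654  0.1198] gap 0.0254 gf 88.5 turn [ -0.   -0.  -51.9] shift cm [ 4.3   9.17 -0.22] j6 0.52
```

>>> carry_out(
  steps=[
    [[0,0,-9],[0.7,1.5,-0.2],255],
    [[0,0,-18],[1.4,3,-0.2],255],
    [[0,0,-27],[2.1,4.5,-0.2],255],
    [[0,0,-36],[2.8,6,-0.2],255],
    [[0,0,-45],[3.5,7.5,-0.2],255],
    [[0,0,-51.9],[4.3,9.2,-0.2],255],
    [[0,0,-51.9],[4.3,9.2,-0.2],255],
    [[0,0,-51.9],[4.3,9.2,-0.2],255],
  ],
)

```text
clock: 21.55
tcp_pos: [0.6013, -0.0788, 0.1218]
orientation: [-0.001, 0.028, 1.0, -0.0]
wrist_force: [-0.3, -0.1, -2.1]
finger_gap: 0.0251
grip_force: 88.5
```

```bash
python3 -c "
from h import *
go(.6013,-.0773,.0785,177.2)
im,d=env.read_camera('scene');np.savez('s5.npz',im=im,d=d);cv2.imwrite('pics/s5.png',cv2.resize(im[130:300,230:440,::-1],(740,600),interpolation=cv2.INTER_CUBIC))"
```

```text
t 21.55 tcp [ 0.6013 -0.0788  0.1218] gap 0.0251 gf 88.5 turn [-0.  -0.1 -0.4] shift cm [0.   0.15 4.33] j6 -0.21
```

View pics/s5.png

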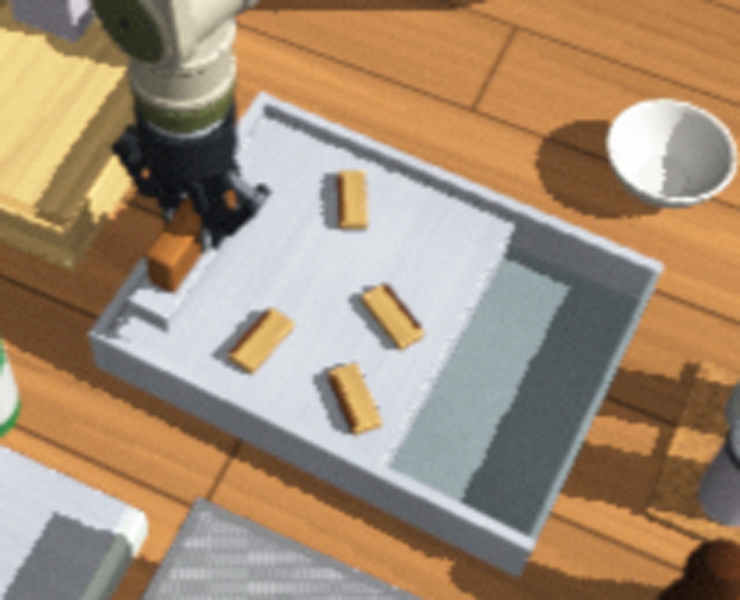

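The crop shows the scraper held level near the back of the plate, with four chips lying clear on the plate and the pan empty. I'll lower it and wipe.

>>> carry_out(
  steps=[
    [[0,0,0],[0,0.1,1.5],255],
    [[0,0,0],[0,0.1,3],255],
    [[0,0,0],[0,0.1,4],255],
    [[0,0,0],[0,0.1,4.3],255],
    [[0,0,0],[0,0.1,4.3],255],
    [[0,0,0],[0,1,4.3],255],
    [[0,0,0],[0,2.5,4.3],255],
    [[0,0,0],[0,4,4.3],255],
  ],
)

```text
clock: 22.6
tcp_pos: [0.6042, -0.0373, 0.0797]
orientation: [0.0, 0.027, 1.0, 0.0]
wrist_force: [-0.7, -0.7, -2.7]
finger_gap: 0.0249
grip_force: 88.6
```

```bash
python3 -c "
from h import *
go(.6127,.1574,.0785,177.2)"
```

```text
t 22.6 tcp [ 0.6042 -0.0373  0.0797] gap 0.0249 gf 88.6 turn [ 0.   0.  -0.3] shift cm [ 0.19 19.49  0.12] j6 -0.14
```

>>> carry_out(
  steps=[
    [[0,0,-0.3],[0,1.5,0.1],255],
    [[0,0,-0.3],[0,3,0.1],255],
    [[0,0,-0.3],[0.1,4.5,0.1],255],
    [[0,0,-0.3],[0.1,6,0.1],255],
    [[0,0,-0.3],[0.1,7.5,0.1],255],
    [[0,0,-0.3],[0.1,9,0.1],255],
    [[0,0,-0.3],[0.1,10.5,0.1],255],
    [[0,0,-0.3],[0.2,12,0.1],255],
  ],
)

```text
clock: 23.6
tcp_pos: [0.6086, 0.0822, 0.0783]
orientation: [0.0, 0.024, 1.0, -0.0]
wrist_force: [0.8, -0.7, -2.2]
finger_gap: 0.025
grip_force: 88.5
```

>>> carry_out(
  steps=[
    [[0,0,0],[0,1.5,0],255],
    [[0,0,0],[0,3,0],255],
    [[0,0,0],[0,4.5,0],255],
    [[0,0,0],[0,6,0],255],
    [[0,0,0],[0,7.4,0],255],
    [[0,0,0],[0,7.4,0],255],
    [[0,0,0],[0,7.4,0],255],
    [[0,0,0],[0,7.4,0],255],
  ],
)

```text
clock: 24.6
tcp_pos: [0.6121, 0.1546, 0.0782]
orientation: [-0.0, 0.025, 1.0, -0.0]
wrist_force: [-0.3, -0.4, -3.3]
finger_gap: 0.0251
grip_force: 88.5
```

```bash
cat > look.py <<'E'
from h import *
import sys
k=sys.argv[1]
for n in('top','scene'):
    im,d=env.read_camera(n);c=env.get_calibration(n);P=world(d,c)
    q=(P-[.5495,.0103,0])@R.from_euler('z',-2.8,degrees=True).as_matrix()
    for b in chips(im,q,(-.14,.14,-.13,.262)):
        v,u=np.nonzero(b);print(n,b.sum(),'plate frame mm',(q[b].mean(0)*1000).round(),'px',u.mean().round(),v.mean().round(),rect(q[b]))
    if n=='scene': cv2.imwrite(f'pics/{k}.png',cv2.resize(im[130:300,230:440,::-1],(740,600),interpolation=cv2.INTER_CUBIC))
E
python3 look.py s6; python3 -c "
from h import *
go(.6127,.1574,.0785,177.2)"
```

```text
top 17 plate frame mm [ 89. 103. 518.] px 264.0 135.0 [ 90.6 103.7  26.4   6.1  31.4]
top 81 plate frame mm [ 14. 133. 178.] px 269.0 188.0 [ -9.3 116.6 101.2  34.   33.3]
top 128 plate frame mm [-86.  -9.  57.] px 316.0 226.0 [-85.2  -8.3  59.1  23.1  30.3]
scene 37 plate frame mm [ 62. 199. 533.] px 403.0 139.0 [ 58.9 197.8  48.8   3.2   8. ]
scene 123 plate frame mm [-82.  -8.  56.] px 329.0 187.0 [-84.7  -8.6  58.   22.7  27.2]
scene 265 plate frame mm [ 85. 148. 113.] px 353.0 240.0 [ 78.  145.7  68.4  37.1  15.4]
scene 95 plate frame mm [  7. 201.  29.] px 377.0 240.0 [ 21.7 195.9  88.7  34.   -7.9]
scene 99 plate frame mm [ 81. 170.  27.] px 358.0 256.0 [ 81.8 170.6  75.7  16.4  -2.5]
t 24.7 tcp [0.6121 0.1546 0.0783] gap 0.0251 gf 88.5 turn [-0. -0. -0.] shift cm [-0.04  0.29 -0.02] j6 0.17
```

View pics/s6.png

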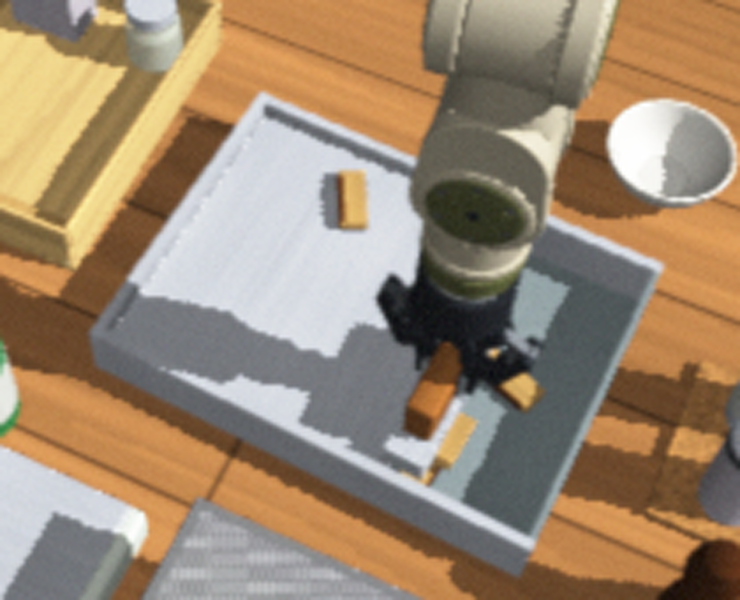

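Three chips are in the pan, at about (520,388), (460,440) and (420,478) in the crop, and one remains on the plate at (352,200). I'll lift and go back for the second pass.

>>> carry_out(
  steps=[
    [[0,0,0],[0,0,-2],255],
    [[0,0,0],[0,0,-4.3],255],
    [[0,0,0],[1,-2,-4.3],255],
    [[0,0,0],[3,-6,-4.3],255],
    [[0,0,0],[5.5,-11,-4.3],255],
    [[0,0,0],[8,-16,-4.3],255],
    [[0,0,0],[10,-20,-4.3],255],
    [[0,0,0],[11.6,-23,-4.3],255],
  ],
)

```text
clock: 25.7
tcp_pos: [0.4839, -0.0708, 0.1216]
orientation: [0.0, 0.025, 1.0, -0.0]
wrist_force: [-0.8, -1.0, -1.6]
finger_gap: 0.0252
grip_force: 88.7
```

```bash
python3 look.py s7; python3 -c "
from h import *
go(.4855,-.0717,.0785,177.2)"
```

```text
top 226 plate frame mm [ 92. 159.  31.] px 269.0 171.0 [-17.2  81.  348.   76.8  35. ]
top 135 plate frame mm [ -5. 187.  18.] px 260.0 199.0 [ -4.1 187.3  61.1  27.3  76. ]
top 54 plate frame mm [-73.   1.  57.] px 313.0 222.0 [-74.   -1.6  32.9  21.8  29.6]
scene 18 plate frame mm [-72. -49. 266.] px 318.0 140.0 [-71.9 -49.5  11.9   3.3  28.7]
scene 253 plate frame mm [-32. -84. 153.] px 300.0 170.0 [-41.5 -87.8  76.3  36.4  15. ]
scene 20 plate frame mm [-91. -66. 162.] px 315.0 157.0 [-82.3 -61.7  64.1   6.3  27. ]
scene 122 plate frame mm [-82.  -8.  56.] px 329.0 187.0 [-84.9  -8.7  57.3  22.5  27.2]
scene 171 plate frame mm [ -5. 187.  17.] px 374.0 237.0 [ -6.2 184.9  63.5  25.4  73. ]
scene 218 plate frame mm [ 86. 162.  25.] px 354.0 256.0 [ 81.4 161.   75.2  36.5  -4.9]
t 25.8 tcp [ 0.4833 -0.0715  0.1215] gap 0.025 gf 88.8 turn [-0.1 -0.  -0.3] shift cm [-0.23 -0.01  4.3 ] j6 -0.26
```

View pics/s7.png

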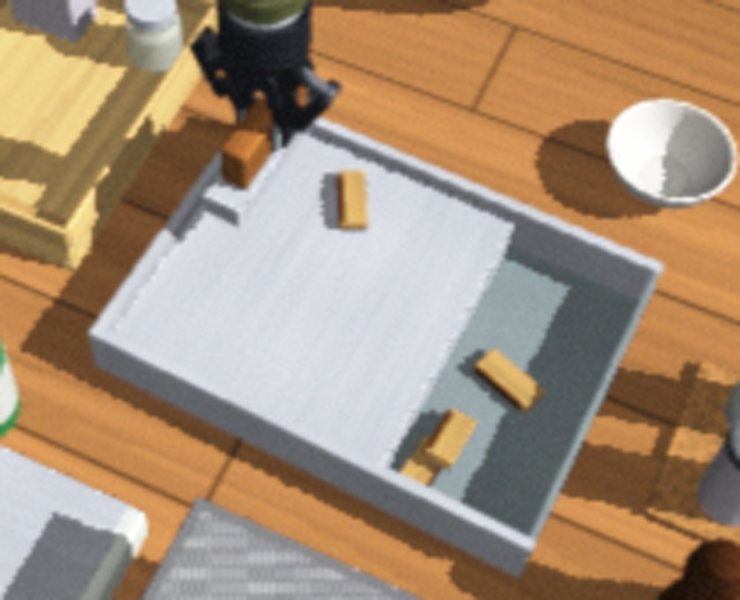

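Only the chip at (352,200) remains on the plate, ahead of the scraper, and three lie in the pan. Second wipe.

>>> carry_out(
  steps=[
    [[0,0,0],[-0.2,0,1.5],255],
    [[0,0,0],[-0.2,0,3],255],
    [[0,0,0],[-0.2,0,4],255],
    [[0,0,0],[-0.2,0,4.3],255],
    [[0,0,0],[-0.2,0,4.3],255],
    [[0,0,0],[-0.2,1,4.3],255],
    [[0,0,0],[-0.2,2.5,4.3],255],
    [[0,0,0],[-0.2,4,4.3],255],
  ],
)

```text
clock: 26.8
tcp_pos: [0.489, -0.0278, 0.0784]
orientation: [0.0, 0.024, 1.0, 0.0]
wrist_force: [-0.3, -0.2, -2.6]
finger_gap: 0.025
grip_force: 88.9
```

>>> carry_out(
  steps=[
    [[0,0,0],[0,1.5,0],255],
    [[0,0,0],[0,3,0],255],
    [[0,0,0],[0,4.5,0],255],
    [[0,0,0],[0,6,0],255],
    [[0,0,0],[0,7.5,0],255],
    [[0,0,0],[0,9,0],255],
    [[0,0,0],[0,10.5,0],255],
    [[0,0,0],[0,12,0],255],
  ],
)

```text
clock: 27.8
tcp_pos: [0.4949, 0.0918, 0.0783]
orientation: [0.0, 0.024, 1.0, -0.0]
wrist_force: [1.1, 0.2, -2.6]
finger_gap: 0.0253
grip_force: 88.9
```

>>> carry_out(
  steps=[
    [[0,0,0],[0,1.5,0],255],
    [[0,0,0],[0,3,0],255],
    [[0,0,0],[0,4.5,0],255],
    [[0,0,0],[0,6,0],255],
    [[0,0,0],[0,7.4,0],255],
    [[0,0,0],[0,7.4,0],255],
    [[0,0,0],[0,7.4,0],255],
    [[0,0,0],[0,7.4,-1],255],
  ],
)

```text
clock: 28.8
tcp_pos: [0.4976, 0.1641, 0.0879]
orientation: [-0.001, 0.025, 1.0, -0.0]
wrist_force: [0.2, 0.1, -3.3]
finger_gap: 0.0253
grip_force: 89.0
```

>>> carry_out(
  steps=[
    [[0,0,0],[0,0,-2],255],
    [[0,0,0],[0,0,-4],255],
    [[0,0,0],[0,-2,-4],255],
    [[0,0,0],[0,-6,-4],255],
    [[0,0,0],[0,-11,-4],255],
    [[0,0,0],[0,-16,-4],255],
    [[0,0,0],[0,-20,-4],255],
    [[0,0,0],[0,-23,-4],255],
  ],
)

```text
clock: 29.8
tcp_pos: [0.4871, -0.0674, 0.1292]
orientation: [0.001, 0.026, 1.0, -0.0]
wrist_force: [-0.9, 0.3, -2.6]
finger_gap: 0.0253
grip_force: 89.1
```

```bash
python3 look.py s8; python3 -c "
from h import *
go(.4768,-.314,.122,76.2)"
```

```text
top 226 plate frame mm [ 91. 158.  37.] px 269.0 171.0 [-17.5  80.9 347.5  77.   35. ]
top 135 plate frame mm [ -5. 187.  18.] px 260.0 199.0 [ -4.4 187.1  60.8  27.5  75.1]
top 134 plate frame mm [-75. 173.  28.] px 262.0 220.0 [-90.3  68.3 248.8  58.   81.3]
scene 259 plate frame mm [-27. -81. 161.] px 300.0 170.0 [-39.3 -85.6  76.9  34.5  15.6]
scene 23 plate frame mm [-86. -63. 169.] px 315.0 157.0 [-88.  -63.   86.    8.7  26.5]
scene 149 plate frame mm [-73. 174.  17.] px 379.0 219.0 [-7.530e+01  1.733e+02  5.880e+01  2.810e+01  1.000e-01]
scene 171 plate frame mm [ -4. 187.  17.] px 374.0 237.0 [ -6.8 185.1  64.9  26.7  70.6]
scene 216 plate frame mm [ 86. 161.  25.] px 354.0 256.0 [ 81.8 163.1  78.7  35.1 -14.5]
t 29.9 tcp [ 0.4874 -0.0683  0.1292] gap 0.025 gf 89.0 turn [0.000e+00 1.000e-01 1.007e+02] shift cm [ -0.26 -24.59   0.76] j6 -0.25
```

View pics/s8.png

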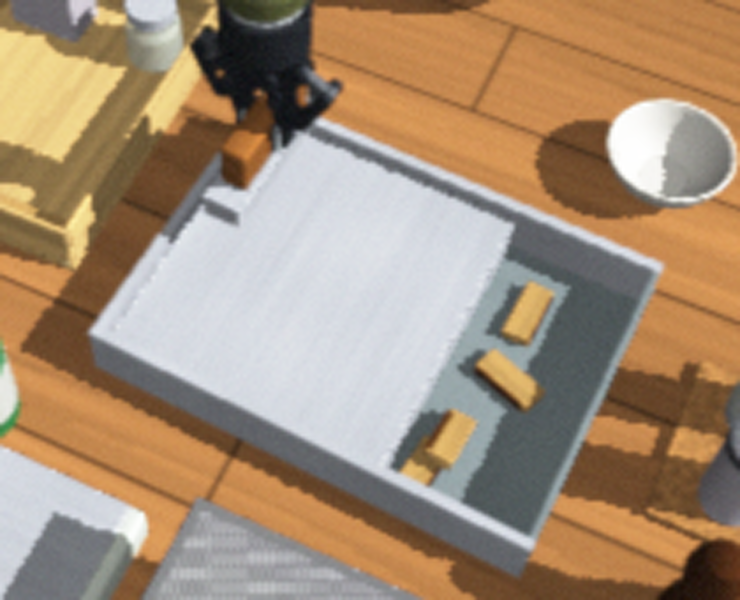

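All four chips lie in the pan and the plate is bare. I'll return the scraper to its place in the crate.

>>> carry_out(
  steps=[
    [[0,0,8],[0,-2,0],255],
    [[0,0,18],[0,-5,0],255],
    [[0,0,28],[-0.1,-8,0],255],
    [[0,0,38],[-0.1,-11,0],255],
    [[0,0,48],[-0.1,-14,0],255],
    [[0,0,58],[-0.2,-17,0],255],
    [[0,0,68],[-0.2,-20,0],255],
    [[0,0,78],[-0.3,-22,0],255],
  ],
)

```text
clock: 30.9
tcp_pos: [0.4794, -0.286, 0.1289]
orientation: [0.0, 0.651, 0.759, 0.0]
wrist_force: [0.4, 1.4, -2.5]
finger_gap: 0.025
grip_force: 89.1
```

```bash
python3 -c "
from h import *
go(.4768,-.314,.038,76.2)"
```

```text
t 30.9 tcp [ 0.4794 -0.286   0.1289] gap 0.025 gf 89.1 turn [ 0.   0.  22.6] shift cm [-2.73 -0.7   9.09] j6 0.74
```

>>> carry_out(
  steps=[
    [[0,0,8],[-1,-0.3,0],255],
    [[0,0,16],[-2,-0.5,0],255],
    [[0,0,22.6],[-2.7,-0.7,0],255],
    [[0,0,22.6],[-2.7,-0.7,0],255],
    [[0,0,22.6],[-2.7,-0.7,1.5],255],
    [[0,0,22.6],[-2.7,-0.7,3.5],255],
    [[0,0,22.6],[-2.7,-0.7,5.5],255],
    [[0,0,22.6],[-2.7,-0.7,7],255],
  ],
)

```text
clock: 31.9
tcp_pos: [0.4762, -0.3116, 0.0565]
orientation: [-0.001, 0.784, 0.62, -0.0]
wrist_force: [0.2, -0.1, -3.3]
finger_gap: 0.0252
grip_force: 89.2
```

>>> carry_out(
  steps=[
    [[0,0,0],[0,0,0.7],255],
    [[0,0,0],[0,0,1.3],255],
    [[0,0,0],[0,0,1.7],255],
    [[0,0,0],[0,0,1.8],255],
    [[0,0,0],[0,0,1.9],255],
    [[0,0,0],[0,0,1.9],255],
    [[0,0,0],[0,0,1.9],255],
    [[0,0,0],[0,0,1.9],255],
  ],
)

```text
clock: 32.9
tcp_pos: [0.4769, -0.3127, 0.0394]
orientation: [0.0, 0.785, 0.62, 0.0]
wrist_force: [-0.7, 0.1, -2.7]
finger_gap: 0.0254
grip_force: 89.2
```

```bash
python3 -c "
from h import *
go(.4768,-.314,.038,76.2)"
```

```text
t 32.9 tcp [ 0.4769 -0.3127  0.0394] gap 0.0254 gf 89.2 turn [0.  0.  0.4] shift cm [-0.12  0.02  0.14] j6 1.08
```

>>> carry_out(
  steps=[
    [[0,0,0],[0,0,0.1],255],
    [[0,0,0],[0,0,0.15],255],
    [[0,0,0],[0,0,0.15],0],
    [[0,0,0],[0,0,0.15],0],
    [[0,0,0],[0,0,0.15],0],
    [[0,0,0],[0,0,0.15],0],
    [[0,0,0],[0,0,0.15],0],
    [[0,0,0],[0,0,-1],0],
  ],
  force=50,
)

```text
clock: 33.9
tcp_pos: [0.4762, -0.3121, 0.0489]
orientation: [-0.001, 0.785, 0.62, -0.0]
wrist_force: [0.2, 0.6, -0.2]
finger_gap: 0.0854
grip_force: 0.0
```

>>> carry_out(
  steps=[
    [[0,0,0],[0,0,-3],0],
    [[0,0,0],[0,0,-7],0],
    [[0,0,0],[0,0,-11],0],
    [[0,0,0],[0,0,-15],0],
    [[0,0,-8],[3,0.7,-15.5],0],
    [[0,0,-18],[8,1.9,-15.5],0],
    [[0,0,-28],[13,3.1,-15.5],0],
    [[0,0,-38],[18,4.3,-15.5],0],
  ],
)

```text
clock: 34.9
tcp_pos: [0.5611, -0.1463, 0.2054]
orientation: [0.001, 0.538, 0.843, 0.0]
wrist_force: [0.2, -1.0, 0.8]
finger_gap: 0.0858
grip_force: 0.0
```

```bash
python3 -c "
from h import *
for n in ('top','scene'):
  im,d=env.read_camera(n);P=world(d,env.get_calibration(n))
  for b in blobs((abs(P[...,0]-.47)<.06)&(abs(P[...,1]+.31)<.09)&(abs(P[...,2]-.078)<.006)): print('rib',rect(P[b]))
  for b in blobs((abs(P[...,0]-.535)<.09)&(abs(P[...,1]-.4)<.06)&(P[...,2]>.09)): print(n,rect(P[b]),P[b][:,2].max())
go(.5745,.4008,.20,180)
"
```

```text
rib [ 476.  -313.4  109.7   26.1   75.8]
top [573.3 399.7  52.9  52.5  82.2] 0.13403756573207404
top [492.  399.   51.8  51.8  30.6] 0.12336481225412044
rib [ 477.  -311.9  109.    27.8   75.6]
scene [492.  399.3  54.6  51.   12.6] 0.11976616064169332
scene [574.3 400.5  53.7  53.   43. ] 0.12982829250364014
t 35.0 tcp [ 0.562  -0.1433  0.2052] gap 0.0851 gf 0.0 turn [  0.1   0.1 -64.9] shift cm [48.76 24.19  0.57] j6 0.74
```

The scraper stands upright in the crate again. Next I fetch the shaker.

>>> carry_out(
  steps=[
    [[0,0,-8],[3,1.5,0],0],
    [[0,0,-16],[8,4,0],0],
    [[0,0,-24],[13.5,6.7,0],0],
    [[0,0,-33],[19,9.4,0],0],
    [[0,0,-41],[24.5,12.2,0],0],
    [[0,0,-49],[30,14.9,0],0],
    [[0,0,-57],[35.5,17.6,0],0],
    [[0,0,-64.9],[41,20.3,0],0],
  ],
)

```text
clock: 36.0
tcp_pos: [0.5745, 0.311, 0.2052]
orientation: [0.001, 0.003, 1.0, -0.0]
wrist_force: [0.6, -0.3, 1.1]
finger_gap: 0.0853
grip_force: 0.0
```

```bash
python3 -c "
from h import *
go(.574,.4003,.072,180)
"
```

```text
t 36.0 tcp [0.5745 0.311  0.2052] gap 0.0853 gf 0.0 turn [-0.   0.1 -0.3] shift cm [ 0.12  8.93 13.32] j6 0.38
```

>>> carry_out(
  steps=[
    [[0,0,-0.3],[0.1,4,0],0],
    [[0,0,-0.3],[0.1,7.5,0],0],
    [[0,0,-0.3],[0.1,8.8,0],0],
    [[0,0,-0.3],[0.1,8.8,1],0],
    [[0,0,-0.3],[0.1,8.8,4],0],
    [[0,0,-0.3],[0.1,8.8,8],0],
    [[0,0,-0.3],[0.1,8.8,11.5],0],
    [[0,0,-0.3],[0.1,8.8,13.2],0],
  ],
)

```text
clock: 37.0
tcp_pos: [0.573, 0.395, 0.0696]
orientation: [-0.002, 0.003, 1.0, -0.001]
wrist_force: [-0.3, 0.3, -0.0]
finger_gap: 0.0853
grip_force: 0.0
```

>>> carry_out(
  steps=[
    [[0,0,0],[0,0,0],0],
    [[0,0,0],[0,0,0],255],
    [[0,0,0],[0,0,0],255],
    [[0,0,0],[0,0,0],255],
    [[0,0,0],[0,0,0],255],
    [[0,0,0],[0,0,0],255],
    [[0,0,0],[0,0,0],255],
    [[0,0,0],[0,0,-0.5],255],
  ],
)

```text
clock: 38.0
tcp_pos: [0.5737, 0.3976, 0.0773]
orientation: [-0.0, 0.002, 1.0, -0.0]
wrist_force: [0.0, 0.5, -3.7]
finger_gap: 0.0533
grip_force: 52.4
```

>>> carry_out(
  steps=[
    [[0,0,0],[0,0,-1],255],
    [[0,0,0],[0,0,-3],255],
    [[0,0,0],[0,0,-5],255],
    [[0,0,0],[0,0,-7],255],
    [[0,0,0],[0,0,-8],255],
    [[0,0,0],[0,0,-8.5],255],
    [[0,0,0],[0,0,-8.5],255],
    [[0,0,0],[0,0,-8.5],255],
  ],
)

```text
clock: 39.0
tcp_pos: [0.5736, 0.3975, 0.1612]
orientation: [-0.001, 0.002, 1.0, -0.0]
wrist_force: [0.9, -0.1, -3.0]
finger_gap: 0.0532
grip_force: 52.6
```

```bash
python3 -c "
from h import *
go(.590,.01,.161,180)
"
```

```text
t 39.0 tcp [0.5736 0.3975 0.1612] gap 0.0532 gf 52.6 turn [-0.  -0.1 -0.2] shift cm [ -1.77 -38.75   0.05] j6 0.49
```

>>> carry_out(
  steps=[
    [[0,0,0],[-0.2,-3,0],255],
    [[0,0,0],[-0.4,-8.5,0],255],
    [[0,0,0],[-0.7,-14,0],255],
    [[0,0,0],[-0.9,-20,0],255],
    [[0,0,0],[-1.2,-26,0],255],
    [[0,0,0],[-1.4,-32,0],255],
    [[0,0,0],[-1.6,-37,0],255],
    [[0,0,0],[-1.7,-39,0],255],
  ],
)

```text
clock: 40.0
tcp_pos: [0.5893, 0.0049, 0.1618]
orientation: [-0.0, 0.003, 1.0, -0.0]
wrist_force: [0.5, 0.5, -3.5]
finger_gap: 0.0533
grip_force: 53.7
```

>>> carry_out(
  steps=[
    [[0,0,0],[0,0,0],255],
    [[0,0,0],[0,0,1],255],
    [[0,0,0],[0,0,2.5],255],
    [[0,0,0],[0,0,4],255],
    [[0,0,0],[0,0,4.8],255],
    [[0,0,0],[0,0,5.1],255],
    [[0,0,0],[0,0,5.1],255],
    [[0,0,0],[0,0,5.1],255],
  ],
)

```text
clock: 41.0
tcp_pos: [0.5902, 0.0076, 0.1119]
orientation: [0.001, 0.002, 1.0, -0.0]
wrist_force: [0.9, 0.0, -2.7]
finger_gap: 0.0532
grip_force: 53.7
```

```bash
python3 -c "
from h import *
go(.590,.01,.107,180);print(env.get_state()['wrist_force'])
"; python3 look.py s9
```

```text
t 41.0 tcp [0.5902 0.0076 0.1119] gap 0.0532 gf 53.7 turn [-0.   0.1 -0.2] shift cm [0.02 0.24 0.49] j6 -0.12
[ 0.91754211  0.0349548  -2.70574028]
top 15 plate frame mm [ 59. -52. 569.] px 334.0 147.0 [ 58.8 -51.2  31.5   2.4   2.4]
top 224 plate frame mm [ 91. 159.  31.] px 269.0 171.0 [-17.6  80.6 347.   76.6  35. ]
top 135 plate frame mm [ -5. 187.  17.] px 260.0 199.0 [ -4.9 187.8  61.6  26.9  72.3]
top 129 plate frame mm [-74. 175.  18.] px 262.0 220.0 [-74.6 176.   58.3  27.3  -2.3]
scene 148 plate frame mm [-73. 174.  17.] px 379.0 219.0 [-7.550e+01  1.729e+02  5.860e+01  2.850e+01  1.000e-01]
scene 168 plate frame mm [ -5. 187.  17.] px 374.0 237.0 [ -6.9 184.7  64.5  26.4  71.3]
scene 216 plate frame mm [ 86. 162.  26.] px 354.0 256.0 [ 83.4 163.   77.   36.1 -15.3]
```

View pics/s9.png

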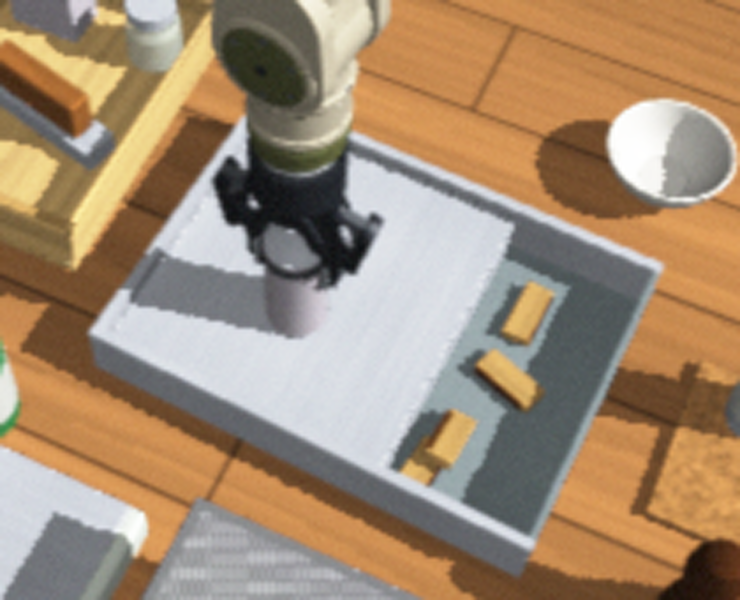

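The crop shows the shaker upright over the bare plate. I'll lower it, release, and go for the tin.

>>> carry_out(
  steps=[
    [[0,0,0],[0,0,0.2],255],
    [[0,0,0],[0,0,0.4],255],
    [[0,0,0],[0,0,0.4],255],
    [[0,0,0],[0,0,0.4],0],
    [[0,0,0],[0,0,0.4],0],
    [[0,0,0],[0,0,0.4],0],
    [[0,0,0],[0,0,0.4],0],
    [[0,0,0],[0,0,-0.5],0],
  ],
)

```text
clock: 42.1
tcp_pos: [0.589, 0.0078, 0.1158]
orientation: [-0.001, 0.002, 1.0, 0.0]
wrist_force: [-0.5, -0.4, -0.1]
finger_gap: 0.0853
grip_force: 0.0
```

>>> carry_out(
  steps=[
    [[0,0,0],[0,0,-2],0],
    [[0,0,0],[0,0,-5],0],
    [[0,0,0],[0,0,-8],0],
    [[0,0,0],[0,0,-9],0],
    [[0,0,0],[2,4,-9],0],
    [[0,0,0],[4,10,-9],0],
    [[0,0,0],[6,16,-9],0],
    [[0,0,0],[8,22,-9],0],
  ],
)

```text
clock: 43.1
tcp_pos: [0.5102, 0.2273, 0.2057]
orientation: [-0.0, 0.002, 1.0, -0.0]
wrist_force: [0.5, 0.2, 1.0]
finger_gap: 0.0851
grip_force: 0.0
```

```bash
python3 -c "
from h import *
go(.4922,.3993,.19,180)
for n in ('top','scene'):
  im,d=env.read_camera(n);P=world(d,env.get_calibration(n))
  for b in blobs((abs(P[...,0]-.59)<.06)&(abs(P[...,1]-.01)<.06)&(P[...,2]>.1)): print(n,rect(P[b]),P[b][:,2].max())
"
```

```text
t 43.1 tcp [0.5102 0.2273 0.2057] gap 0.0851 gf 0.0 turn [-0.  -0.  -0.2] shift cm [ 1.87 17.19  1.57] j6 0.28
top [5.877e+02 9.000e+00 5.330e+01 5.180e+01 4.000e-01] 0.16695431166675756
scene [588.8  11.   55.7  53.3  37.7] 0.1658945415949975
```

>>> carry_out(
  steps=[
    [[0,0,0],[0.5,4,0],0],
    [[0,0,0],[1,9,0],0],
    [[0,0,0],[1.5,14,0],0],
    [[0,0,0],[1.9,17,0],0],
    [[0,0,0],[1.9,17.1,0],0],
    [[0,0,0],[1.9,17.1,2],0],
    [[0,0,0],[1.9,17.1,5],0],
    [[0,0,0],[1.9,17.1,8],0],
  ],
)

```text
clock: 44.2
tcp_pos: [0.4933, 0.3953, 0.1253]
orientation: [0.0, 0.002, 1.0, -0.0]
wrist_force: [-0.3, -0.1, -0.4]
finger_gap: 0.085
grip_force: 0.0
```

>>> carry_out(
  steps=[
    [[0,0,0],[0,0,2.5],0],
    [[0,0,0],[0,0,4.5],0],
    [[0,0,0],[0,0,5.7],0],
    [[0,0,0],[0,0,5.7],255],
    [[0,0,0],[0,0,5.7],255],
    [[0,0,0],[0,0,5.7],255],
    [[0,0,0],[0,0,5.7],255],
    [[0,0,0],[0,0,5.7],255],
  ],
)

```text
clock: 45.2
tcp_pos: [0.4935, 0.3975, 0.0704]
orientation: [0.001, 0.002, 1.0, 0.001]
wrist_force: [0.6, 0.7, 4.9]
finger_gap: 0.051
grip_force: 52.2
```

>>> carry_out(
  steps=[
    [[0,0,0],[0,0,0],255],
    [[0,0,0],[0,0,-1],255],
    [[0,0,0],[0,0,-3],255],
    [[0,0,0],[0,0,-5],255],
    [[0,0,0],[0,0,-7],255],
    [[0,0,0],[0,0,-8.5],255],
    [[0,0,0],[0,0,-8.5],255],
    [[0,0,0],[0,0,-8.5],255],
  ],
)

```text
clock: 46.2
tcp_pos: [0.4923, 0.3966, 0.1533]
orientation: [-0.001, 0.002, 1.0, -0.0]
wrist_force: [1.1, -0.9, -3.2]
finger_gap: 0.0513
grip_force: 52.1
```

```bash
python3 -c "
from h import *
go(.490,-.02,.152,180)
"
```

```text
t 46.2 tcp [0.4923 0.3966 0.1533] gap 0.0513 gf 52.1 turn [-0.1 -0.1 -0.2] shift cm [  0.08 -41.66   0.17] j6 0.55
```

>>> carry_out(
  steps=[
    [[0,0,0],[0,-3,0],255],
    [[0,0,0],[0,-9,0],255],
    [[0,0,0],[0,-15,0],255],
    [[0,0,0],[0,-21,0],255],
    [[0,0,0],[0,-27,0],255],
    [[0,0,0],[0,-33,0],255],
    [[0,0,0],[0,-38.5,0],255],
    [[0,0,0],[0,-41.7,0],255],
  ],
)

```text
clock: 47.2
tcp_pos: [0.4904, -0.0225, 0.1535]
orientation: [-0.001, 0.003, 1.0, -0.0]
wrist_force: [-0.2, 0.0, -2.8]
finger_gap: 0.051
grip_force: 53.1
```

>>> carry_out(
  steps=[
    [[0,0,0],[0,0,0],255],
    [[0,0,0],[0,0,1],255],
    [[0,0,0],[0,0,2.5],255],
    [[0,0,0],[0,0,3.7],255],
    [[0,0,0],[0,0,4.3],255],
    [[0,0,0],[0,0,4.6],255],
    [[0,0,0],[0,0,4.6],255],
    [[0,0,0],[0,0,4.6],255],
  ],
)

```text
clock: 48.2
tcp_pos: [0.4917, -0.0202, 0.1087]
orientation: [0.0, 0.002, 1.0, -0.0]
wrist_force: [0.5, 0.3, -2.8]
finger_gap: 0.0511
grip_force: 53.2
```

```bash
python3 -c "
from h import *
go(.490,-.02,.1045,180);print(env.get_state()['wrist_force'])
for n in ('scene',):
  im,d=env.read_camera(n);P=world(d,env.get_calibration(n))
  for b in blobs((abs(P[...,0]-.49)<.045)&(abs(P[...,1]+.02)<.05)&(P[...,2]>.047)&(P[...,2]<.13)): print(n,P[b][:,2].min())
"
```

```text
t 48.2 tcp [ 0.4917 -0.0202  0.1087] gap 0.0511 gf 53.2 turn [-0.   0.  -0.2] shift cm [0.17 0.02 0.42] j6 -0.2
[ 0.53012276  0.25012026 -2.76177767]
scene 0.047153949214210344
```

>>> carry_out(
  steps=[
    [[0,0,0],[0,0,0.2],255],
    [[0,0,0],[0,0,0.4],255],
    [[0,0,0],[0,0,0.4],255],
    [[0,0,0],[0,0,0.4],0],
    [[0,0,0],[0,0,0.4],0],
    [[0,0,0],[0,0,0.4],0],
    [[0,0,0],[0,0,0.4],0],
    [[0,0,0],[0,0,-0.5],0],
  ],
)

```text
clock: 49.25
tcp_pos: [0.4907, -0.02, 0.113]
orientation: [-0.001, 0.002, 1.0, 0.0]
wrist_force: [0.1, -0.2, -0.6]
finger_gap: 0.0852
grip_force: 0.0
```

>>> carry_out(
  steps=[
    [[0,0,0],[0,0,-2],0],
    [[0,0,0],[0,0,-5],0],
    [[0,0,0],[0,0,-8],0],
    [[0,0,0],[0,0,-11],0],
    [[0,0,0],[0,-4,-11],0],
    [[0,0,0],[0,-10,-11],0],
    [[0,0,0],[0,-16,-11],0],
    [[0,0,0],[0,-20,-11],0],
  ],
)

```text
clock: 50.25
tcp_pos: [0.4905, -0.2226, 0.224]
orientation: [0.0, 0.003, 1.0, -0.0]
wrist_force: [-0.6, -0.1, -0.1]
finger_gap: 0.0849
grip_force: 0.0
```

```bash
python3 look.py s10;python3 -c "
from h import *
im,d=env.read_camera('scene');cv2.imwrite('pics/s11.png',im[:,:,::-1]);P=world(d,env.get_calibration('scene'))
for b in blobs((abs(P[...,0]-.54)<.09)&(P[...,1]>-.06)&(P[...,1]<.05)&(P[...,2]>.1)): print(rect(P[b]),P[b][:,2].max())
"
```

```text
top 225 plate frame mm [ 93. 160.  24.] px 269.0 171.0 [ 94.4 163.4  94.1  38.4  -7.4]
top 125 plate frame mm [-18. 163.  18.] px 266.0 204.0 [-17.8 162.7  57.   26.1  77.6]
top 134 plate frame mm [-75. 173.  29.] px 262.0 220.0 [-90.6  67.4 246.7  58.4  81.5]
scene 150 plate frame mm [-73. 174.  17.] px 379.0 219.0 [-76.8 173.2  61.2  28.2   0.4]
scene 163 plate frame mm [-18. 162.  17.] px 369.0 231.0 [-19.9 162.5  59.7  28.2  78.3]
scene 214 plate frame mm [ 86. 161.  25.] px 354.0 256.0 [ 82.6 161.5  76.4  36.8  -8. ]
[490.8 -16.1  55.4  51.   25.5] 0.15565428103196832
[588.9  11.   54.2  53.1  38.7] 0.16820714678370874
```

View pics/s11.png

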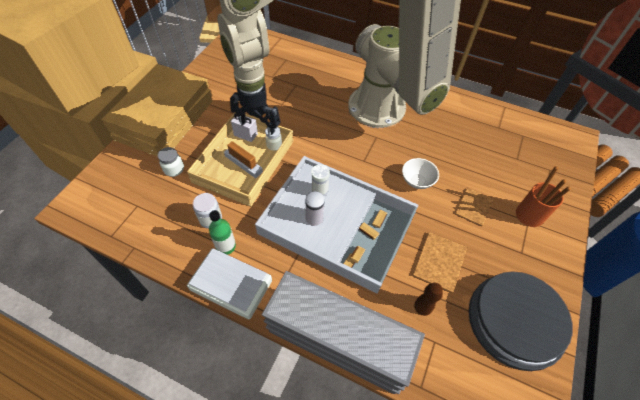

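The final view shows the shaker (315,210) and the tin (320,180) upright on the plate. All four chips are in the pan (one was knocked a few centimetres but stayed in it), and the scraper stands in the crate at (240,155). I'll hand in.

```bash
python3 -c "
from workcell import env
print(env.hand_in())"
```

```text
the job is handed in; nothing more can be done
None
```

The job is handed in: all four chips are in the catch pan, the scraper stands upright in the crate, and the shaker and tin stand upright on the clean plate.

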